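# Hang the hand press on the sprung lift hook

## Task

Take the knob of the sprung lift, draw its hook down against the spring, swing it in under the bow handle of the hand press standing in the wooden rest and ease it up so that the hook catches the bow; then ride the hook all the way up to its home so that the press hangs free above the rest, and let go. The bow is not always over the middle of the plate, so look or feel for it gently: do not shove hard against the press or tip it in its rest, never let the lift snap up on its spring, and leave the other things where they are.

Things in the scene. Friction and masses are not known exactly. Their poses are not given: they have to be found in the camera images.
- stand: Fixed lift stand: round base 132 mm across, steel column 26 mm thick, green spring head on top (84 mm across, up to 407 mm above the table). Origin on the column's axis at table height, z up. A level steel arm (16 mm wide, 10 mm thick) sticks out from a sliding black collar; with joint swivel at 0 it points along the stand's +y.
- swivel (a joint): Angle of the arm about the column (rad), anticlockwise from above: the arm points along the stand's y axis turned by this. Turns freely, slight friction, -0.35 to 0.70. Starts at 0.45 to 0.64, with the hook well clear on the rest's -x side, where it can be drawn down; it must then swing to lower angles (towards the stand's +x) to go under the bow.
- lift (a joint): How far the hook is drawn down from its home (m): 0 at home (top stop), 0.13 at the bottom stop. A spring always pulls up, about 13 N at home and 16 N at the bottom, so it also lifts the press. The arm keeps level. The throat floor is 175 mm above the table at home, so at 0.12 the lip passes midway under the bar and the hook meets the bar's underside at about 0.093.
- grip (a point): Point to grip, on the axis of the upright black round stem (16 mm thick, 52 mm high, red cap 28 mm across and 7 mm thick on top) standing on the arm, 220 mm from the column's axis. It lies 27 mm above the arm's top face, 25 mm below the cap; 277 mm above the table when home. Turn the gripper with the arm: a tight grip drags on the stem.
- hook: Yellow J hook under the arm's end, 24 mm wide, turning with it: x = swing direction to lower swivel angles, z up. Origin: middle of the throat floor, 14 mm ahead (+x) of the stem's axis, 102 mm below grip. Shank at x -18 to -10 mm, up to the arm; lip from x +13 at its foot to +8 at its tip, 15 mm high, 6 mm thick, foremost point x +19; mouth 18 mm wide; underside 8 mm below the origin.
- rest: Fixed low wooden rest, floor 6 mm thick, open on its -x side (where the hook comes from), a 16 mm stop rim on +x and 12 mm rims on both y sides. Origin under the middle of the press's place, 216 to 224 mm from the column's axis; axes within 0.08 rad of the stand's. The press has 2 to 3 mm play in it, then cannot slide on to +x.
- handpress: Loose press, 0.8 kg: aluminium plate 130x130x10 mm, origin centre of its underside, 6 mm above the table. On it a steel saddle (30 mm in x, top 30 mm above origin) bears a bow: uprights at y +-45 mm, level bar along y 10 mm thick, axis 81 mm above origin. The bow is clamped anywhere up to 26 mm in x off the middle: not measured, feel it. 5 N on the bar tips it. Hung, it tilts up to 0.25 rad.
- caddy: Blue plastic caddy with dividers and wooden spoons, 170 x 110 x 120 mm, spoons to 270 mm; bystander. Origin under its middle.
- tortilla: Round cast aluminium tortilla press, closed, 200 mm across, 70 mm high; bystander. Origin under its middle.
- canister: Glass canister with steel screw lid, 90 mm across, 147 mm high; bystander. Origin under its middle.
- cup: Red ceramic cup with handle, 80 mm across, 85 mm high; bystander. Origin under its middle.
- saltbowl: Small terracotta salt bowl, 100 mm across, 45 mm high; bystander. Origin under its middle.
- jar: Small amber glass jar, 52 mm across, 85 mm high; bystander. Origin under its middle.
There are look-alikes about, which are no part of the job. Leave any pink look-alike of the handpress alone. Of the things that look like the rest, take the one that is farthest to the robot's right at the start.

How it is judged:
By the outcome, as a careful person would: the job done as asked, in the order asked, and still so for the second after the job is handed in, with the robot touching nothing.
It also fails if it takes over 67 s, if anything falls off the work surface, if the arm or the gripper's body presses on something with over 40 N, if the wrist force passes 120 N, or if a joint passes its speed limit or range.

## Robot

A 7-joint arm with a two-finger parallel gripper is mounted at the origin on the work surface. World frame = base frame: x ahead of the robot, y to its left, z up, the work surface at z = 0. Lengths are in m, angles in rad, forces in N, time in s.
With the tool pointing down it reaches from about 0.35 to 0.775 m from the base axis. Payload 3.1 kg.
Tool frame: the origin (TCP) lies midway between the tips of the shut fingers; the grasp point (between the pads) lies 19 mm behind it; z points along the fingers, y is the direction in which the jaws open and shut (so a half turn about z gives the same grasp; the last joint's range is limited). The gripper opens to 85 mm and grips with 20 to 120 N. Pads are 22 mm wide; open, the fingers measure 114 mm over their backs; the gripper's body (76 mm by 85 mm) begins 54 mm behind the grasp point. The pads swing forward as they close: fully open they stand 13 mm farther back than shut.
Start: joints at [-1.255, 0.311, 0.014, 1.512, -0.004, 1.319, -0.027], TCP at [0.193, 0.515, 0.205] pointing down, gripper open.
Joint ranges: [-2.7, 2.7], [-0.3, 1.91], [-1.27, 1.3], [0.12, 2.57], [-1.44, 4.58], [0.2, 2.03], [-3.05, 3.05]. Speed limits (rad/s): [2.79, 2.79, 3.14, 3.14, 3.14, 3.14, 3.14].

## Interface

Orientations are given as a 3x3 rotation matrix whose columns are the frame's x, y, z axes.
In Python, from station import manip gives the robot as it stands.
- The arm moves only by the tool move_arm, never from a script. Its argument "series" is a list of rows, each an object of numbers: "wx", "wy", "wz": the turn, a rotation vector about the world's x, y, z in degrees; "dx", "dy", "dz": the shift along the world's x, y, z in mm; "claw": the closure, from -1 (fully open) to 1 (shut). In form: [{"wx": .., "wy": .., "wz": .., "dx": .., "dy": .., "dz": .., "claw": ..}, ...]. A call has 1 to 8 rows; each row shifts and turns the pose as measured when the row begins; what a row does not reach is not made up. A row lasts 1/10 s, in which the tool goes at most 50 mm and 8.59 degrees, less where a joint would pass 70% of its speed; a pose out of reach is approached as far as the arm can. A call with a gripper value outside its range is refused whole. The fingers move at their own pace and stop on an object; "grip_force" is the grip in N (left out, the last holds). Time passes only in rows, so rows that do not move let the fingers close. It gives the time, the measured TCP pose, the force and the opening at its end, in the units of the state.
- manip.observe(): the state, without advancing time (a new reading comes with each control period).
- manip.grab_frame(name): name is "scene" or "top" or "wrist"; returns a dict with "img" (400x640x3 uint8, red, green, blue), "intrinsics" (3x3 intrinsics, pixels), "position" and "orientation" of the camera in the world; the wrist camera has in their place "mount" (4x4, takes a point from camera to tool coordinates, whose origin is the TCP and whose axes are the flange's). Camera axes: x right, y up, looking along -z (the intrinsics and any distortion apply to the point x, -y, -z); pixel columns grow to the right and rows downward; lengths in m; the calibration is good to about 2 mm. A picture is of the moment at which its call begins: read the wrist's pose just before it. There is no depth.
- manip.sign_off(): hands the job in, once; it reports no verdict.
The state is a dict: "t": time; "joints": joint angles; "joint_velocities": joint speeds; "effort": joint torques, N m; "eef_pos": TCP position; "tool_rot": TCP orientation; "wrist_force": force on the tool from outside, world axes, zero at the start; "torque": the same for the moment, N m; "grip_width": opening from 0.0 (shut) to 1.0 (fully open).
Only numpy, scipy, OpenCV 4.12 (cv2) and the standard library are available. Lean on these libraries where they do the work, as an engineer would, in place of code of your own. Each camera call takes 0.05 s, during which the arm holds its last target. There are 200 camera calls.

## Working session

There is one attempt and no reset: what is moved stays moved. The work goes in short steps, Python scripts to look and compute and a tool call to move; the robot and the scene stay as the last step left them, time stands still between calls to the robot, and variables do not carry over. Pictures are saved under pics/ and viewed, about 8 in all and at most 12, crops included, and the job is handed in when it is done.

Besides the shell and the picture viewer there is one more tool, called after "Call:" in YAML: its name, and indented under it one key for each argument. move_arm: Moves the arm, as the interface text tells. Its arguments: {"type":"object","properties":{"series":{"type":"array","items":{"type":"object","properties":{"wx":{"type":"number"},"wy":{"type":"number"},"wz":{"type":"number"},"dx":{"type":"number"},"dy":{"type":"number"},"dz":{"type":"number"},"claw":{"type":"number"}}}},"grip_force":{"type":"number"}},"required":["series"]}

```bash
mkdir -p pics; ls; cat > h.py <<'E'
import numpy as np, cv2
from station import manip
def grab(n,f):
    s=manip.observe(); g=manip.grab_frame(n); cv2.imwrite('pics/'+f,cv2.cvtColor(g['img'],cv2.COLOR_RGB2BGR))
    if n=='wrist':
        M=np.array(g['mount']);R=np.array(s['tool_rot']);p=np.array(s['eef_pos'])
        g['orientation']=R@M[:3,:3];g['position']=R@M[:3,3]+p
    np.savez('pics/'+f[:-4]+'.npz',K=g['intrinsics'],p=g['position'],R=g['orientation'])
    return g
class C:
    def __init__(s,f):
        d=np.load('pics/'+f+'.npz');s.K=d['K'];s.p=d['p'];s.R=d['R']
    def ray(s,u,v):
        a=np.linalg.solve(s.K,[u,v,1.]);d=s.R@np.array([a[0],-a[1],-a[2]]);return d/np.linalg.norm(d)
    def at(s,u,v,z):
        d=s.ray(u,v);return s.p+d*(z-s.p[2])/d[2]
    def pix(s,X):
        c=s.R.T@(np.array(X)-s.p);q=s.K@np.array([c[0],-c[1],-c[2]]);return q[:2]/q[2]
def tri(c1,u1,c2,u2):
    d1,d2=c1.ray(*u1),c2.ray(*u2);A=np.stack([d1,-d2],1);t=np.linalg.lstsq(A,c2.p-c1.p,rcond=None)[0]
    a=c1.p+t[0]*d1;b=c2.p+t[1]*d2;return (a+b)/2,np.linalg.norm(a-b)
E
python3 - <<'E'
from h import *
for n in('scene','top'):
    g=grab(n,n+'0.png');print(n,g['position'],g.keys());print(g['intrinsics'],g['orientation'])
s=manip.observe();print(s)
E
```

```text
pics
scene [ 1.4283062  -0.56870182  1.15711288] dict_keys(['img', 'intrinsics', 'position', 'orientation'])
[[417.04197132   0.         317.76399405]
 [  0.         417.04197132 204.89100961]
 [  0.           0.           1.        ]] [[ 0.44490936 -0.5930842   0.67104902]
 [ 0.8954173   0.28049593 -0.34575989]
 [ 0.01683821  0.75470071  0.65585312]]
top [ 0.33374653 -0.06351052  1.75425141] dict_keys(['img', 'intrinsics', 'position', 'orientation'])
[[520.28132351   0.         316.51464922]
 [  0.         520.28132351 201.10884661]
 [  0.           0.           1.        ]] [[ 0.02809534  0.99739634 -0.06641687]
 [-0.99960437  0.02794515 -0.00318936]
 [-0.00132503  0.0664802   0.99778686]]
{'t': 0.1, 'joints': array([-1.25470144,  0.3116505 ,  0.01397521,  1.51288568, -0.00437354,
        1.31921971, -0.02720175]), 'joint_velocities': array([-1.01615338e-03, -6.10308519e-04,  7.51510782e-05, -6.02249878e-03,
        4.59888635e-04, -3.35957036e-04, -7.47323406e-05]), 'effort': array([ 8.38435335e-04, -3.80850542e+01,  1.46717825e-01, -2.31239480e+01,
        1.23005477e-02,  8.16350570e-03, -1.69070688e-05]), 'eef_pos': array([0.19235575, 0.51450587, 0.20363156]), 'tool_rot': array([[-9.36705833e-01,  3.50116793e-01, -6.43202649e-04],
       [ 3.50117367e-01,  9.36703632e-01, -2.03368719e-03],
       [-1.09537779e-04, -2.13016307e-03, -9.99997725e-01]]), 'wrist_force': array([-0.41409907, -0.16701639, -0.49723051]), 'torque': array([ 0.02210874,  0.02744951, -0.00433967]), 'grip_width': 1.0028213023713533}
```

View pics/scene0.png

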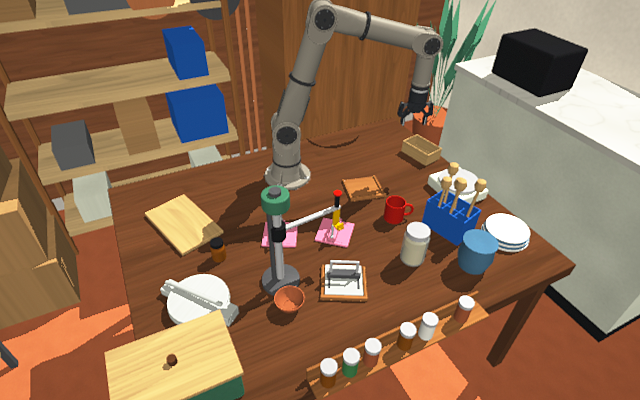

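View pics/top0.png

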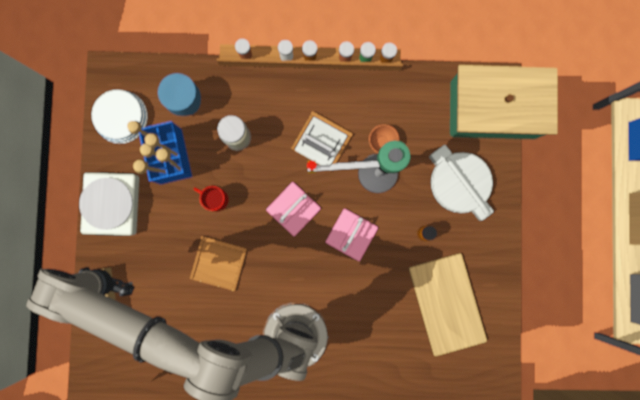

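The scene has one silver press in a wooden rest at top (322,138) / scene (344,282). An empty wooden tray, which looks like the rest, is at top (219,263), and pink presses are at (293,208) and (352,235). The silver press's rest is farther right, so that's the one meant. Lift head is at top (394,157), red cap at (312,166). I'll confirm with one enlarged crop.

```bash
python3 - <<'E'
from h import *
a=cv2.imread('pics/top0.png')[100:200,280:420];b=cv2.imread('pics/scene0.png')[180:310,250:390]
a=cv2.resize(a,None,fx=5,fy=5,interpolation=cv2.INTER_CUBIC)[:, :700]
cv2.imwrite('pics/cropt.png',a);
b=cv2.resize(b,None,fx=4.4,fy=4.4,interpolation=cv2.INTER_CUBIC);cv2.imwrite('pics/crops.png',b)
t,s=C('top0'),C('scene0')
def red(f,box):
    im=cv2.imread('pics/'+f);h=cv2.cvtColor(im,cv2.COLOR_BGR2HSV)
    m=((h[...,0]<5)|(h[...,0]>175))&(h[...,1]>200)&(h[...,2]>120);u0,v0,u1,v1=box;k=np.zeros_like(m);k[v0:v1,u0:u1]=1
    y,x=np.nonzero(m&k);return x.mean(),y.mean(),len(x)
def green(f):
    im=cv2.imread('pics/'+f);h=cv2.cvtColor(im,cv2.COLOR_BGR2HSV)
    m=((h[...,0]>65)&(h[...,0]<90)&(h[...,1]>120)).astype(np.uint8)
    n,l,st,ce=cv2.connectedComponentsWithStats(m);return [(ce[i].round(1),st[i]) for i in range(1,n) if st[i][4]>100]
r1=red('top0.png',(300,155,325,175));r2=red('scene0.png',(325,185,350,205));print(r1,r2)
print('cap',tri(t,r1[:2],s,r2[:2]), t.at(*r1[:2],.309))
print(green('top0.png'),green('scene0.png'))
E
```

```text
(np.float64(311.0232558139535), np.float64(164.69767441860466), 43) (np.float64(337.24444444444447), np.float64(192.55555555555554), 45)
cap (array([ 0.5322992 , -0.03930785,  0.3086942 ]), np.float64(0.0030524464981386947)) [ 0.53154843 -0.04066936  0.309     ]
[] [(array([467.1,  39.5]), array([451,   8,  34,  62, 109], dtype=int32))]
```

View pics/cropt.png

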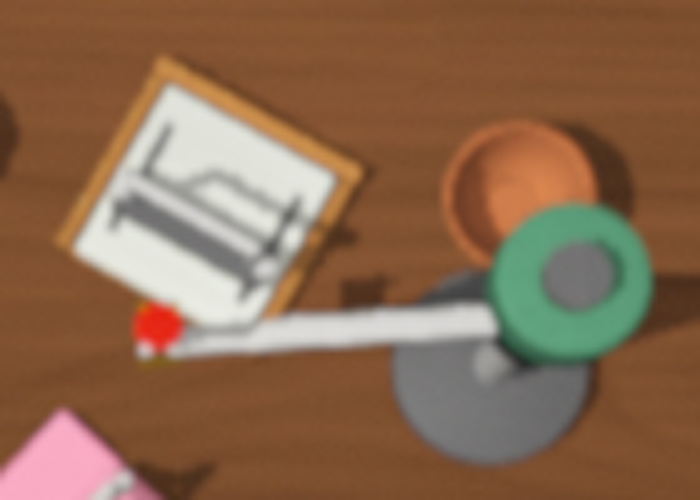

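View pics/crops.png

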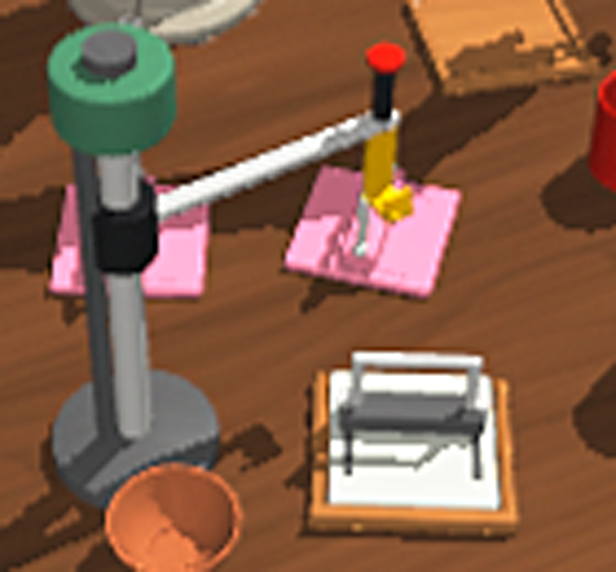

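The crops confirm it: the silver bow press in the orange-rimmed rest at top ≈(322,138). The rim is missing on the side facing the hook.

```bash
python3 - <<'E'
from h import *
t,s=C('top0'),C('scene0')
T=lambda x,y:(280+x/5-.4,100+y/5-.4); S=lambda x,y:(250+x/4.4-.4,180+y/4.4-.4)
print('head',t.at(*T(574,283),.405),'base',t.at(*T(490,367),.015))
print('head tri',tri(t,T(580,275),s,S(110,50)))
P=[t.at(*T(*q),.016) for q in((168,82),(340,177),(72,247))];
for p in P: print('plate',p.round(4))
print(np.linalg.norm(P[0]-P[1]),np.linalg.norm(P[0]-P[2]),'centre',(P[1]+P[2])/2)
ang=lambda v:np.degrees(np.arctan2(v[1],v[0]))
print('press y?',ang(P[2]-P[1]),ang(P[0]-P[1]),'x',ang(P[0]-P[2]))
a,b=S(353,358),S(482,362)
B=[s.at(*q,.092) for q in(a,b)];print('bar scene',B,np.linalg.norm(B[0]-B[1]),ang(B[1]-B[0]))
B=[t.at(*T(*q),.092) for q in((125,180),(268,262))];print('bar top',B,np.linalg.norm(B[0]-B[1]))
E
```

```text
head [ 0.54684588 -0.25937229  0.405     ] base [ 0.54994121 -0.26057257  0.015     ]
head tri (array([ 0.55201808, -0.25960837,  0.40625917]), np.float64(0.005677180592194366))
plate [ 0.7378 -0.0386  0.016 ]
plate [ 0.676  -0.1566  0.016 ]
plate [0.6233 0.0229 0.016 ]
0.1331551506819174 0.12994121677533402 centre [ 0.64966912 -0.06686644  0.016     ]
press y? 106.37151258447705 62.36896715012756 x -28.24100512040352
bar scene [array([ 0.61425969, -0.0987317 ,  0.092     ]), array([ 0.66056428, -0.01134387,  0.092     ])] 0.09889766867426597 62.082015707519105
bar top [array([ 0.6552408 , -0.01378123,  0.092     ]), array([ 0.60442158, -0.10748291,  0.092     ])] 0.1065954791208126
```

Measured: column at (0.5495,-0.260), stem at (0.532,-0.040), radius 0.221 (expected 0.220). The press's y axis lies at about 62.4°, so swivel is about 0.57. Bar mid is about (0.634,-0.058), -18 mm off the plate's middle. All of this fits the sizes given, so I'm moving now.

Call:
move_arm:
  series:
    - {"dz": 45,"wz": -8,"claw": -1}
    - {"dz": 45,"wz": -8,"claw": -1}
    - {"dz": 45,"wz": -8,"claw": -1}
    - {"dx": 10,"dy": -25,"dz": 38,"wz": -8,"claw": -1}
    - {"dx": 25,"dy": -42,"wz": -8,"claw": -1}
    - {"dx": 25,"dy": -42,"wz": -8,"claw": -1}
    - {"dx": 25,"dy": -42,"wz": -8,"claw": -1}
    - {"dx": 25,"dy": -42,"wz": -8,"claw": -1}

```text
validation failed for argument at $.se...
```

Call:
move_arm:
  series:
    - {"dx": 25,"dy": -42}
    - {"dx": 25,"dy": -42}
    - {"dx": 25,"dy": -42}
    - {"dx": 25,"dy": -42}
    - {"dx": 25,"dy": -42}
    - {"dx": 25,"dy": -42}
    - {"dx": 20,"dy": -30}
    - {"dx": 0}

```text
validation failed for argument at $.se...
```

Call:
move_arm:
  series:
    - {"wx": 0,"wy": 0,"wz": -8,"dx": 0,"dy": 0,"dz": 45,"claw": -1}
    - {"wx": 0,"wy": 0,"wz": -8,"dx": 0,"dy": 0,"dz": 45,"claw": -1}
    - {"wx": 0,"wy": 0,"wz": -8,"dx": 0,"dy": 0,"dz": 45,"claw": -1}
    - {"wx": 0,"wy": 0,"wz": -8,"dx": 10,"dy": -25,"dz": 38,"claw": -1}
    - {"wx": 0,"wy": 0,"wz": -8,"dx": 25,"dy": -42,"dz": 0,"claw": -1}
    - {"wx": 0,"wy": 0,"wz": -8,"dx": 25,"dy": -42,"dz": 0,"claw": -1}
    - {"wx": 0,"wy": 0,"wz": -8,"dx": 25,"dy": -42,"dz": 0,"claw": -1}
    - {"wx": 0,"wy": 0,"wz": -8,"dx": 25,"dy": -42,"dz": 0,"claw": -1}

```text
t: 0.9
eef_pos: [0.2962, 0.3153, 0.3734]
tool_rot: [[-0.07, 0.997, -0.024], [0.998, 0.071, 0.002], [0.004, -0.023, -1.0]]
wrist_force: [0.4, -0.9, 0.7]
grip_width: 1.001
```

Call:
move_arm:
  series:
    - {"wx": 0,"wy": 0,"wz": 0,"dx": 27,"dy": -41,"dz": 0,"claw": -1}
    - {"wx": 0,"wy": 0,"wz": 0,"dx": 27,"dy": -41,"dz": 0,"claw": -1}
    - {"wx": 0,"wy": 0,"wz": 0,"dx": 27,"dy": -41,"dz": 0,"claw": -1}
    - {"wx": 0,"wy": 0,"wz": 0,"dx": 27,"dy": -41,"dz": 0,"claw": -1}
    - {"wx": 0,"wy": 0,"wz": 0,"dx": 27,"dy": -41,"dz": 0,"claw": -1}
    - {"wx": 0,"wy": 0,"wz": 0,"dx": 27,"dy": -41,"dz": 0,"claw": -1}
    - {"wx": 0,"wy": 0,"wz": 0,"dx": 20,"dy": -30,"dz": 0,"claw": -1}
    - {"wx": 0,"wy": 0,"wz": 0,"dx": 0,"dy": 0,"dz": 0,"claw": -1}

```text
t: 1.7
eef_pos: [0.4794, 0.0226, 0.3714]
tool_rot: [[-0.056, 0.998, -0.025], [0.998, 0.056, -0.0], [0.001, -0.025, -1.0]]
wrist_force: [-0.1, 0.3, 0.1]
grip_width: 1.0
```

```bash
python3 - <<'E'
from h import *
g=grab('wrist','w1.png');print(g['position'],g['orientation'])
c=C('w1');print('cap pred',c.pix([.532,-.04,.312]))
E
```

```text
[0.47987079 0.09580142 0.53984849] [[ 0.99815188 -0.0603021   0.0075152 ]
 [ 0.05556437  0.955738    0.28892468]
 [-0.02460533 -0.28797313  0.95732233]]
cap pred [372.54815539 283.00749448]
```

View pics/w1.png

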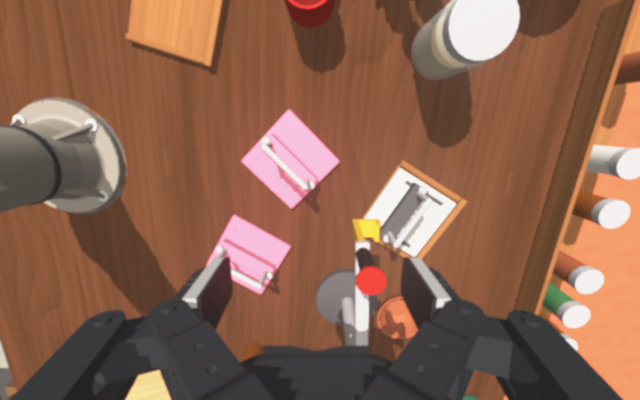

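The wrist view shows the cap at (370,281), 2 px from its predicted spot. The hook is at (367,230) and the light bow bar runs from about (390,243) to (428,195). I'll locate the bar from this view too.

```bash
python3 - <<'E'
from h import *
c=C('w1');im=cv2.imread('pics/w1.png')
h=cv2.cvtColor(im,cv2.COLOR_BGR2HSV);m=((h[...,0]<5)|(h[...,0]>175))&(h[...,1]>200)&(h[...,2]>120);m[:250]=0;m[310:]=0
y,x=np.nonzero(m);print('cap',x.mean(),y.mean(),c.at(x.mean(),y.mean(),.312))
cr=cv2.resize(im[150:270,330:480],None,fx=5,fy=5,interpolation=cv2.INTER_CUBIC);cv2.imwrite('pics/w1c.png',cr)
E
```

```text
cap nan nan [nan nan nan]<stdin>:4: RuntimeWarning: Mean of empty slice.
  ret = ret.dtype.type(ret / rcount)
```

View pics/w1c.png

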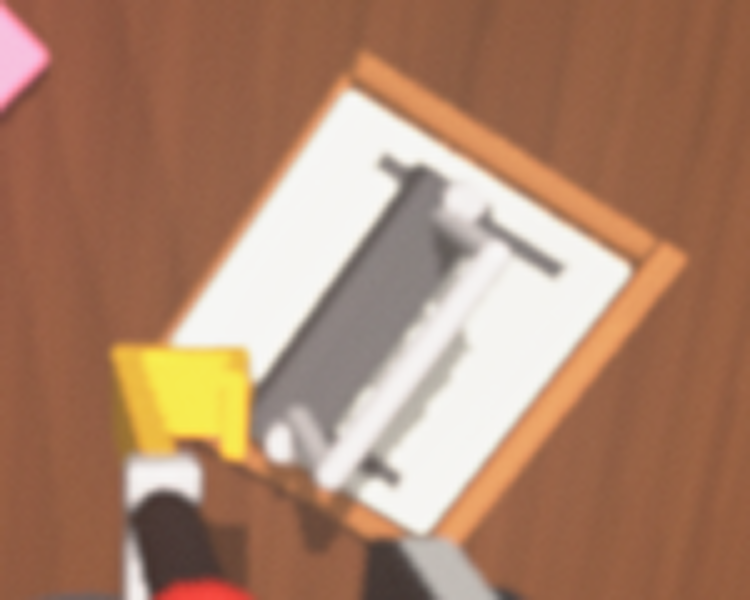

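Call:
move_arm:
  series:
    - {"wx": 0,"wy": -1,"wz": 0,"dx": 25,"dy": -32,"dz": 3,"claw": -1}
    - {"wx": 0,"wy": 0,"wz": 0,"dx": 23,"dy": -28,"dz": 3,"claw": -1}
    - {"wx": 0,"wy": 0,"wz": 0,"dx": 0,"dy": 0,"dz": 0,"claw": -1}

```text
t: 2.05
eef_pos: [0.5266, -0.0294, 0.3758]
tool_rot: [[-0.071, 0.997, -0.013], [0.997, 0.071, 0.007], [0.008, -0.012, -1.0]]
wrist_force: [0.4, 0.1, 0.1]
grip_width: 1.0
```

```bash
python3 - <<'E'
from h import *
c=C('w1');Q=lambda x,y:(330+x/5-.4,150+y/5-.4)
a,b=c.at(*Q(330,485),.092),c.at(*Q(500,245),.092);m=(a+b)/2
print(a,b,m,np.linalg.norm(a-b),np.degrees(np.arctan2(*(b-a)[1::-1])))
P=[c.at(*Q(*q),.016) for q in((350,90),(632,268),(425,535))];print(P,(P[0]+P[2])/2,np.degrees(np.arctan2(*(P[1]-P[2])[1::-1])))
print('cap',c.at(370,281,.312))
X=np.array([np.cos(np.radians(-27.6)),np.sin(np.radians(-27.6))]);print('off',(m-(P[0]+P[2])/2)[:2]@X)
E
```

```text
[ 0.61296387 -0.0996561   0.092     ] [ 0.65534299 -0.01364308  0.092     ] [ 0.63415343 -0.05664959  0.092     ] 0.09588654863908394 63.77025954021171
[array([0.62190049, 0.02186983, 0.016     ]), array([ 0.73519582, -0.03797777,  0.016     ]), array([ 0.67565771, -0.15171673,  0.016     ])] [ 0.6487791  -0.06492345  0.016     ] 62.369619209724675
cap [ 0.52953141 -0.03815084  0.312     ]
off -0.016794569775782545
```

The third view agrees: bar mid (0.634,-0.057), offset -17 mm, length OK. That puts contact at an arm angle of about 71° (now 94.6°). Next I descend on the stem.

Call:
move_arm:
  series:
    - {"wx": 0,"wy": 0,"wz": 0,"dx": 5,"dy": -11,"dz": 0,"claw": -1}
    - {"wx": 0,"wy": 0,"wz": 0,"dx": 0,"dy": 0,"dz": -30,"claw": -1}
    - {"wx": 0,"wy": 0,"wz": 0,"dx": 0,"dy": 0,"dz": -30,"claw": -1}
    - {"wx": 0,"wy": 0,"wz": 0,"dx": 0,"dy": 0,"dz": -30,"claw": -1}
    - {"wx": 0,"wy": 0,"wz": 0,"dx": 0,"dy": 0,"dz": -20,"claw": -1}
    - {"wx": 0,"wy": 0,"wz": 0,"dx": 0,"dy": 0,"dz": 0,"claw": -1}

```text
t: 2.65
eef_pos: [0.5287, -0.026, 0.261]
tool_rot: [[-0.089, 0.996, -0.017], [0.996, 0.089, 0.017], [0.018, -0.015, -1.0]]
wrist_force: [-0.2, 0.7, -0.4]
grip_width: 0.996
```

```bash
python3 - <<'E'
from h import *
g=grab('wrist','w2.png');s=manip.observe();print(s['eef_pos'])
E
```

```text
[ 0.52969275 -0.025767    0.26246469]
```

View pics/w2.png

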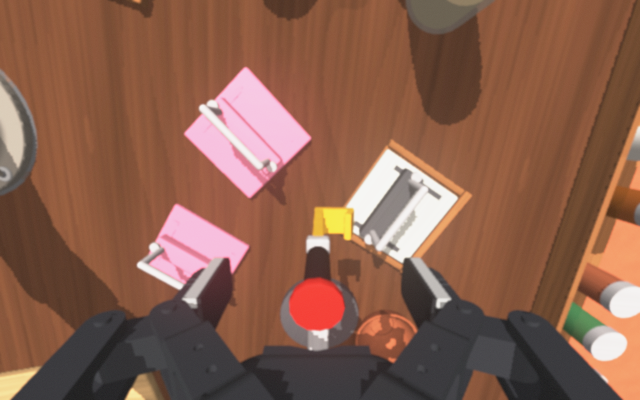

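Cap is at (317,306), centred between the fingers. The TCP is about 13 mm short in y, so I correct that and then close.

Call:
move_arm:
  series:
    - {"wx": -0.5,"wy": -0.5,"wz": 0,"dx": 1,"dy": -8,"dz": 0,"claw": -1}
    - {"wx": -0.5,"wy": -0.5,"wz": 0,"dx": 1,"dy": -5,"dz": -3,"claw": -1}
    - {"wx": 0,"wy": 0,"wz": 0,"dx": 0,"dy": 0,"dz": -1,"claw": -1}
    - {"wx": 0,"wy": 0,"wz": 0,"dx": 0,"dy": 0,"dz": 0,"claw": -1}

```text
t: 3.1
eef_pos: [0.5341, -0.0381, 0.2628]
tool_rot: [[-0.093, 0.996, 0.012], [0.996, 0.093, -0.001], [-0.002, 0.012, -1.0]]
wrist_force: [-0.0, 0.1, 0.6]
grip_width: 0.999
```

```bash
python3 - <<'E'
from h import *
c=C('w2');print(c.at(317,306,.311)); s=manip.observe();print(s['eef_pos'],s['wrist_force'])
E
```

```text
[ 0.53133196 -0.03828218  0.311     ]
[ 0.53406605 -0.0381485   0.26281797] [-1.48411080e-04  1.33412762e-01  5.78177366e-01]
```

Call:
move_arm:
  grip_force: 60
  series:
    - {"wx": 0,"wy": 0,"wz": 0,"dx": -3,"dy": 0,"dz": -5,"claw": -1}
    - {"wx": 0,"wy": 0,"wz": 0,"dx": 0,"dy": 0,"dz": 0,"claw": 0}
    - {"wx": 0,"wy": 0,"wz": 0,"dx": 0,"dy": 0,"dz": 0,"claw": 0.4}
    - {"wx": 0,"wy": 0,"wz": 0,"dx": 0,"dy": 0,"dz": 0,"claw": 0.6}
    - {"wx": 0,"wy": 0,"wz": 0,"dx": 0,"dy": 0,"dz": 0,"claw": 1}
    - {"wx": 0,"wy": 0,"wz": 0,"dx": 0,"dy": 0,"dz": 0,"claw": 1}
    - {"wx": 0,"wy": 0,"wz": 0,"dx": 0,"dy": 0,"dz": 0,"claw": 1}
    - {"wx": 0,"wy": 0,"wz": 0,"dx": 0,"dy": 0,"dz": 0,"claw": 1}

```text
t: 3.9
eef_pos: [0.5315, -0.0386, 0.2586]
tool_rot: [[-0.092, 0.996, 0.015], [0.996, 0.092, -0.001], [-0.002, 0.014, -1.0]]
wrist_force: [0.1, 0.1, 0.1]
grip_width: 0.295
```

Call:
move_arm:
  series:
    - {"wx": 0,"wy": 0,"wz": 0,"dx": 0,"dy": 0,"dz": 0,"claw": 1}
    - {"wx": 0,"wy": 0,"wz": 0,"dx": 0,"dy": 0,"dz": 0,"claw": 1}
    - {"wx": 0,"wy": 0,"wz": 0,"dx": 0,"dy": 0,"dz": 0,"claw": 1}
    - {"wx": 0,"wy": 0,"wz": 0,"dx": 0,"dy": 0,"dz": 0,"claw": 1}

```text
t: 4.3
eef_pos: [0.5315, -0.0386, 0.2587]
tool_rot: [[-0.092, 0.996, 0.015], [0.996, 0.092, -0.001], [-0.002, 0.015, -1.0]]
wrist_force: [-1.0, 0.2, 1.1]
grip_width: 0.3
```

Call:
move_arm:
  series:
    - {"wx": 0,"wy": 0,"wz": 0,"dx": 0,"dy": 0,"dz": -4,"claw": 1}
    - {"wx": 0,"wy": 0,"wz": 0,"dx": 0,"dy": 0,"dz": -5,"claw": 1}
    - {"wx": 0,"wy": 0,"wz": 0,"dx": 0,"dy": 0,"dz": -5,"claw": 1}
    - {"wx": 0,"wy": 0,"wz": 0,"dx": 0,"dy": 0,"dz": 0,"claw": 1}

```text
t: 4.7
eef_pos: [0.5375, -0.038, 0.256]
tool_rot: [[-0.091, 0.995, 0.034], [0.996, 0.091, 0.004], [0.001, 0.035, -0.999]]
wrist_force: [-2.0, 0.7, 12.5]
grip_width: 0.297
```

```bash
python3 - <<'E'
from h import *
grab('scene','s1.png');im=cv2.imread('pics/s1.png')[180:260,280:380]
cv2.imwrite('pics/s1c.png',cv2.resize(im,None,fx=6,fy=6,interpolation=cv2.INTER_CUBIC))
s=manip.observe();print(s['eef_pos'],s['wrist_force'],s['grip_width'])
E
```

```text
[ 0.53798924 -0.03793945  0.25686709] [-2.50722214  1.6299142  13.53678254] 0.29478915034222886
```

View pics/s1c.png

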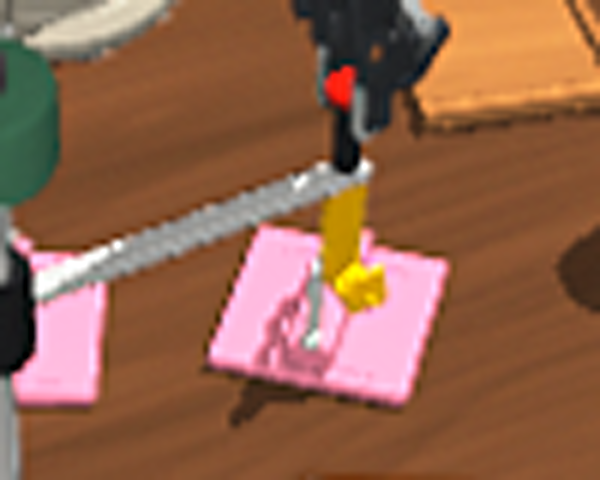

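The grip holds: the spring's 13 N is on the wrist, and the stem sits between the pads. The arm yields under load, so rows need a downward bias. I'm drawing down with bigger steps.

Call:
move_arm:
  series:
    - {"wx": 0,"wy": 1,"wz": 0,"dx": -2,"dy": 0,"dz": -12,"claw": 1}
    - {"wx": 0,"wy": 1,"wz": 0,"dx": -2,"dy": 0,"dz": -15,"claw": 1}
    - {"wx": 0,"wy": 1,"wz": 0,"dx": -2,"dy": 0,"dz": -15,"claw": 1}

```text
t: 5.05
eef_pos: [0.5389, -0.0375, 0.2277]
tool_rot: [[-0.087, 0.996, 0.007], [0.996, 0.087, 0.01], [0.01, 0.008, -1.0]]
wrist_force: [-2.7, 1.9, 15.6]
grip_width: 0.298
```

Call:
move_arm:
  series:
    - {"wx": 0,"wy": 0.5,"wz": 0,"dx": -4,"dy": 0,"dz": -16,"claw": 1}
    - {"wx": 0,"wy": 0.5,"wz": 0,"dx": -4,"dy": 0,"dz": -16,"claw": 1}
    - {"wx": 0,"wy": 0.5,"wz": 0,"dx": -4,"dy": 0,"dz": -16,"claw": 1}
    - {"wx": 0,"wy": 0.5,"wz": 0,"dx": -4,"dy": 0,"dz": -16,"claw": 1}

```text
t: 5.45
eef_pos: [0.5364, -0.0374, 0.1795]
tool_rot: [[-0.083, 0.996, 0.008], [0.996, 0.083, 0.016], [0.015, 0.01, -1.0]]
wrist_force: [-1.0, 1.7, 16.0]
grip_width: 0.295
```

Call:
move_arm:
  series:
    - {"wx": 0,"wy": 0.5,"wz": 0,"dx": -3,"dy": 0,"dz": -16,"claw": 1}
    - {"wx": 0,"wy": 0.5,"wz": 0,"dx": -3,"dy": 0,"dz": -16,"claw": 1}
    - {"wx": 0,"wy": 0.5,"wz": 0,"dx": -3,"dy": 0,"dz": -14,"claw": 1}
    - {"wx": 0,"wy": 0.3,"wz": 0,"dx": -1,"dy": 0,"dz": -5,"claw": 1}

```text
t: 5.85
eef_pos: [0.539, -0.0369, 0.1431]
tool_rot: [[-0.08, 0.997, 0.009], [0.997, 0.079, 0.023], [0.022, 0.011, -1.0]]
wrist_force: [-1.6, 1.5, 16.5]
grip_width: 0.293
```

```bash
python3 - <<'E'
from h import *
s=manip.observe();print(s['eef_pos'],s['wrist_force'],s['t'])
g=grab('wrist','w3.png');grab('top','t3.png')
s=manip.observe();print(s['eef_pos'],s['wrist_force'],s['t'])
def red(f,box):
    im=cv2.imread('pics/'+f);h=cv2.cvtColor(im,cv2.COLOR_BGR2HSV)
    m=((h[...,0]<6)|(h[...,0]>174))&(h[...,1]>180)&(h[...,2]>90);u0,v0,u1,v1=box;k=np.zeros_like(m);k[v0:v1,u0:u1]=1
    y,x=np.nonzero(m&k);return x.mean(),y.mean(),len(x)
r=red('w3.png',(220,200,420,400));c=C('w3');print(r)
for z in(.19,.2):print(c.at(r[0],r[1],z))
E
```

```text
[ 0.53895573 -0.03690183  0.14310343] [-1.61258069  1.54023649 16.53029587] 5.85
[ 0.53945199 -0.03693551  0.14377557] [-2.15205621  1.883012   17.06046453] 5.95
(np.float64(316.3056133056133), np.float64(285.81538461538463), 2405)
[ 0.53913198 -0.04057647  0.19      ]
[ 0.5385436  -0.03465273  0.2       ]
```

View pics/w3.png

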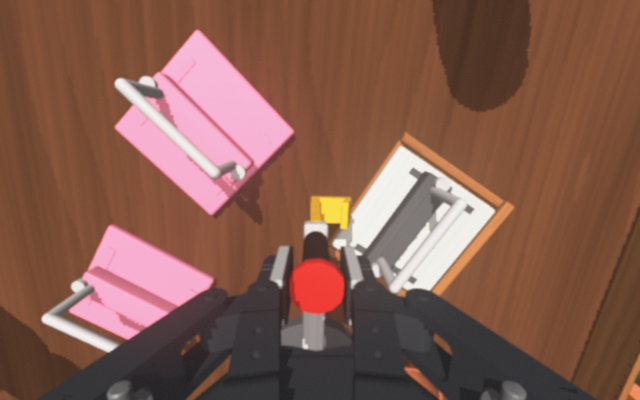

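Cap position agrees with no slip, and the hook is about 0.115 down, clear of the press and the pink look-alikes. Now I swing towards the bow in steps.

Call:
move_arm:
  series:
    - {"wx": -0.3,"wy": 0.3,"wz": -2.5,"dx": 8,"dy": 0,"dz": -8,"claw": 1}
    - {"wx": -0.3,"wy": 0.3,"wz": -2.5,"dx": 8,"dy": 0,"dz": -7,"claw": 1}
    - {"wx": -0.3,"wy": 0.3,"wz": -2.5,"dx": 8,"dy": -1,"dz": -6,"claw": 1}
    - {"wx": -0.3,"wy": 0.3,"wz": -2,"dx": 6,"dy": -1,"dz": -5,"claw": 1}

```text
t: 6.35
eef_pos: [0.581, -0.0393, 0.1344]
tool_rot: [[0.099, 0.995, 0.02], [0.995, -0.1, 0.006], [0.008, 0.019, -1.0]]
wrist_force: [-3.5, -0.4, 16.1]
grip_width: 0.292
```

Call:
move_arm:
  series:
    - {"wx": 0,"wy": 0.5,"wz": -2,"dx": 5,"dy": -1,"dz": -2,"claw": 1}
    - {"wx": 0,"wy": 0.5,"wz": -2,"dx": 5,"dy": -2,"dz": -4,"claw": 1}
    - {"wx": 0,"wy": 0.3,"wz": -1.5,"dx": 4,"dy": -1,"dz": -4,"claw": 1}

```text
t: 6.65
eef_pos: [0.604, -0.0435, 0.137]
tool_rot: [[0.203, 0.979, 0.019], [0.979, -0.203, 0.008], [0.012, 0.017, -1.0]]
wrist_force: [-3.0, 0.2, 16.0]
grip_width: 0.295
```

Call:
move_arm:
  series:
    - {"wx": 0,"wy": 0.4,"wz": -2,"dx": 3,"dy": -1,"dz": -4,"claw": 1}
    - {"wx": 0,"wy": 0.4,"wz": -2,"dx": 2,"dy": -1,"dz": -4,"claw": 1}

```text
t: 6.85
eef_pos: [0.6159, -0.0468, 0.1384]
tool_rot: [[0.275, 0.961, 0.022], [0.961, -0.275, 0.007], [0.013, 0.019, -1.0]]
wrist_force: [-1.1, 1.4, 16.2]
grip_width: 0.299
```

```bash
cat > st.py <<'E'
from h import *
s=manip.observe();p=s['eef_pos'];R=np.array(s['tool_rot']);g=p-.019*R[:,2]
v=g[:2]-[.5495,-.26];th=np.arctan2(v[1],v[0]);r=np.hypot(*v);T=np.array([np.sin(th),-np.cos(th)])
hk=g[:2]+.014*T;n=np.array([.886,-.463])
print('t',s['t'],'grip',g.round(4),'th',np.degrees(th).round(2),'r',r.round(4),'hook n(bar -19.1)',((hk-[.5495,-.26])@n*1000).round(1),'draw',(.2777-g[2]).round(4),'F',s['wrist_force'].round(1),'Ftan',(s['wrist_force'][:2]@T).round(2),'tau',s['torque'].round(2),'jaw',np.degrees(np.arctan2(R[1,1],R[0,1])).round(1),'z',R[:,2].round(3))
E
python3 st.py
```

```text
t 6.85 grip [ 0.6155 -0.0469  0.1574] th 72.79 r 0.223 hook n(bar -19.1) -26.4 draw 0.1203 F [-1.1  1.4 16.2] Ftan -1.51 tau [ 0.14  0.32 -0.18] jaw -16.0 z [ 0.022  0.007 -1.   ]
```

Call:
move_arm:
  series:
    - {"wx": 0,"wy": 0.4,"wz": -1.5,"dx": 1,"dy": -1,"dz": -4,"claw": 1}

```text
t: 6.95
eef_pos: [0.6209, -0.0484, 0.1393]
tool_rot: [[0.301, 0.953, 0.025], [0.954, -0.301, 0.007], [0.014, 0.022, -1.0]]
wrist_force: [0.3, 1.0, 15.4]
grip_width: 0.294
```

```bash
python3 st.py; python3 - <<'E'
from h import *
grab('scene','s4.png');grab('wrist','w4.png')
im=cv2.imread('pics/s4.png')[215:315,290:390]
cv2.imwrite('pics/s4c.png',cv2.resize(im,None,fx=6,fy=6,interpolation=cv2.INTER_CUBIC))
E
python3 st.py
```

```text
t 6.95 grip [ 0.6204 -0.0485  0.1583] th 71.46 r 0.2231 hook n(bar -19.1) -21.3 draw 0.1194 F [ 0.3  1.  15.4] Ftan -0.09 tau [ 0.23  0.22 -0.1 ] jaw -17.5 z [ 0.025  0.007 -1.   ]
t 7.05 grip [ 0.6209 -0.0486  0.1585] th 71.34 r 0.2231 hook n(bar -19.1) -20.8 draw 0.1192 F [-1.   0.5 16.4] Ftan -1.12 tau [ 0.21  0.17 -0.2 ] jaw -17.5 z [ 0.026  0.006 -1.   ]
```

View pics/s4c.png

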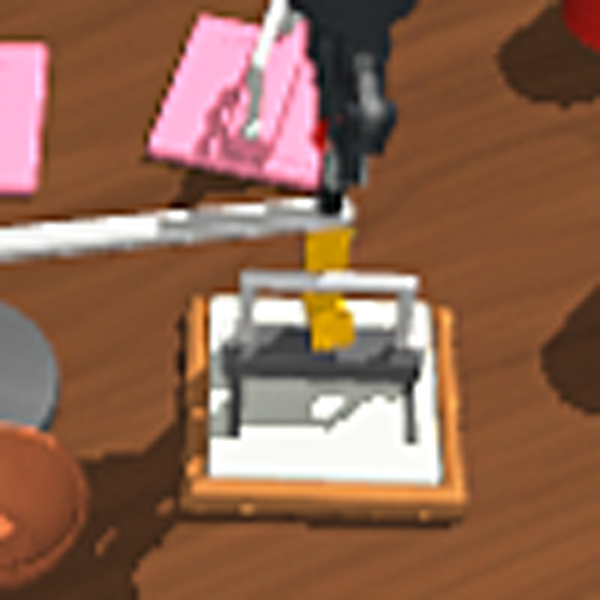

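The bar now runs in front of the shank, with the hook mid-span under it (crop ≈(330,290)). I creep on gently to feel for the shank.

Call:
move_arm:
  series:
    - {"wx": 0,"wy": 0.4,"wz": -0.5,"dx": 0.5,"dy": -0.5,"dz": -4,"claw": 1}

```text
t: 7.15
eef_pos: [0.6249, -0.0497, 0.1404]
tool_rot: [[0.309, 0.951, 0.028], [0.951, -0.309, 0.006], [0.014, 0.025, -1.0]]
wrist_force: [-2.2, 0.6, 15.8]
grip_width: 0.292
```

```bash
python3 st.py
```

```text
t 7.15 grip [ 0.6244 -0.0498  0.1594] th 70.38 r 0.2231 hook n(bar -19.1) -17.1 draw 0.1183 F [-2.2  0.6 15.8] Ftan -2.32 tau [ 0.14  0.59 -0.37] jaw -18.0 z [ 0.028  0.006 -1.   ]
```

Call:
move_arm:
  series:
    - {"wx": 0,"wy": 0.4,"wz": -0.5,"dx": 0.5,"dy": -0.5,"dz": -4,"claw": 1}

```text
t: 7.25
eef_pos: [0.628, -0.0507, 0.1412]
tool_rot: [[0.319, 0.947, 0.028], [0.948, -0.319, 0.006], [0.015, 0.024, -1.0]]
wrist_force: [-5.9, 2.0, 14.8]
grip_width: 0.298
```

```bash
python3 st.py
```

```text
t 7.25 grip [ 0.6274 -0.0509  0.1602] th 69.56 r 0.2232 hook n(bar -19.1) -13.9 draw 0.1175 F [-5.9  2.  14.8] Ftan -6.25 tau [ 0.44  1.25 -0.41] jaw -18.6 z [ 0.028  0.006 -1.   ]
```

The shank touched at hook n≈-14 mm, as predicted for the shank meeting the bar. I back off about 3 mm at once.

Call:
move_arm:
  series:
    - {"wx": 0,"wy": 0.3,"wz": 0,"dx": -6,"dy": 2,"dz": -5,"claw": 1}

```text
t: 7.35
eef_pos: [0.6257, -0.0499, 0.141]
tool_rot: [[0.319, 0.947, 0.032], [0.948, -0.32, 0.005], [0.015, 0.028, -0.999]]
wrist_force: [-0.7, 0.9, 15.4]
grip_width: 0.296
```

```bash
python3 st.py
```

```text
t 7.35 grip [ 0.6251 -0.05    0.16  ] th 70.21 r 0.2231 hook n(bar -19.1) -16.4 draw 0.1177 F [-0.7  0.9 15.4] Ftan -0.98 tau [ 0.07  0.31 -0.09] jaw -18.7 z [ 0.032  0.005 -0.999]
```

Call:
move_arm:
  series:
    - {"wx": 0,"wy": 0.4,"wz": 0,"dx": -2.5,"dy": 1,"dz": 0,"claw": 1}
    - {"wx": 0,"wy": 0.4,"wz": 0,"dx": -2.5,"dy": 1,"dz": 0,"claw": 1}

```text
t: 7.55
eef_pos: [0.6261, -0.0502, 0.1502]
tool_rot: [[0.32, 0.947, 0.033], [0.947, -0.321, 0.003], [0.014, 0.031, -0.999]]
wrist_force: [-1.3, -1.1, 14.8]
grip_width: 0.297
```

```bash
python3 st.py
```

```text
t 7.55 grip [ 0.6255 -0.0502  0.1692] th 70.1 r 0.2231 hook n(bar -19.1) -16.0 draw 0.1085 F [-1.3 -1.1 14.8] Ftan -0.8 tau [ 0.07  0.45 -0.17] jaw -18.7 z [ 0.033  0.003 -0.999]
```

Call:
move_arm:
  series:
    - {"wx": 0,"wy": 0.4,"wz": 0,"dx": -3,"dy": 1.5,"dz": -2,"claw": 1}
    - {"wx": 0,"wy": 0.4,"wz": 0,"dx": -2.5,"dy": 1.5,"dz": -2,"claw": 1}

```text
t: 7.75
eef_pos: [0.6266, -0.0504, 0.1564]
tool_rot: [[0.322, 0.946, 0.037], [0.947, -0.322, -0.0], [0.012, 0.035, -0.999]]
wrist_force: [-1.2, 0.0, 14.6]
grip_width: 0.294
```

```bash
python3 st.py
```

```text
t 7.75 grip [ 0.6259 -0.0504  0.1754] th 69.98 r 0.2231 hook n(bar -19.1) -15.5 draw 0.1023 F [-1.2  0.  14.6] Ftan -1.14 tau [-0.09  0.64 -0.19] jaw -18.8 z [ 0.037 -0.    -0.999]
```

Call:
move_arm:
  series:
    - {"wx": 0,"wy": 1,"wz": 0,"dx": -3,"dy": 1.5,"dz": -2,"claw": 1}
    - {"wx": 0,"wy": 1,"wz": 0,"dx": -3,"dy": 1.5,"dz": -2,"claw": 1}
    - {"wx": 0,"wy": 1,"wz": 0,"dx": -3,"dy": 1.5,"dz": -2,"claw": 1}

```text
t: 8.05
eef_pos: [0.6264, -0.0511, 0.1658]
tool_rot: [[0.325, 0.946, 0.011], [0.946, -0.325, -0.005], [-0.002, 0.012, -1.0]]
wrist_force: [-0.9, -0.5, 8.2]
grip_width: 0.296
```

```bash
python3 st.py
```

```text
t 8.05 grip [ 0.6262 -0.051   0.1848] th 69.85 r 0.2227 hook n(bar -19.1) -14.9 draw 0.0929 F [-0.9 -0.5  8.2] Ftan -0.65 tau [-0.21 -0.04 -0.22] jaw -18.9 z [ 0.011 -0.005 -1.   ]
```

The force fell to 8 N at exactly draw 0.093, so the hook carries the bar. Riding up gently.

Call:
move_arm:
  series:
    - {"wx": 0,"wy": 0.3,"wz": 0,"dx": -2,"dy": 1,"dz": 0,"claw": 1}
    - {"wx": 0,"wy": 0.3,"wz": 0,"dx": -2,"dy": 1,"dz": 1,"claw": 1}
    - {"wx": 0,"wy": 0.3,"wz": 0,"dx": -2,"dy": 1,"dz": 1,"claw": 1}
    - {"wx": 0,"wy": 0.3,"wz": 0,"dx": -2,"dy": 1,"dz": 2,"claw": 1}

```text
t: 8.45
eef_pos: [0.625, -0.0509, 0.1796]
tool_rot: [[0.327, 0.945, 0.008], [0.945, -0.326, -0.01], [-0.007, 0.011, -1.0]]
wrist_force: [-1.2, -0.5, 6.3]
grip_width: 0.296
```

```bash
python3 st.py
```

```text
t 8.45 grip [ 0.6249 -0.0507  0.1986] th 70.19 r 0.2225 hook n(bar -19.1) -16.3 draw 0.0791 F [-1.2 -0.5  6.3] Ftan -0.96 tau [-0.1  -0.01  0.03] jaw -19.1 z [ 0.008 -0.01  -1.   ]
```

The full press weight is on the hook (14 − 6.3 ≈ 7.8 N). Continuing up.

Call:
move_arm:
  series:
    - {"wx": 0,"wy": 0.2,"wz": 0,"dx": -1.5,"dy": 0.5,"dz": 3,"claw": 1}
    - {"wx": 0,"wy": 0.2,"wz": 0,"dx": -1.5,"dy": 0.5,"dz": 3,"claw": 1}
    - {"wx": 0,"wy": 0.2,"wz": 0,"dx": -1.5,"dy": 0.5,"dz": 3,"claw": 1}
    - {"wx": 0,"wy": 0.2,"wz": 0,"dx": -1.5,"dy": 0.5,"dz": 3,"claw": 1}
    - {"wx": 0,"wy": 0.2,"wz": 0,"dx": -1.5,"dy": 0.5,"dz": 3,"claw": 1}
    - {"wx": 0,"wy": 0.2,"wz": 0,"dx": -1.5,"dy": 0.5,"dz": 3,"claw": 1}
    - {"wx": 0,"wy": 0.2,"wz": 0,"dx": -1.5,"dy": 0.5,"dz": 3,"claw": 1}
    - {"wx": 0,"wy": 0.2,"wz": 0,"dx": -1.5,"dy": 0.5,"dz": 3,"claw": 1}

```text
t: 9.25
eef_pos: [0.6236, -0.0506, 0.2188]
tool_rot: [[0.325, 0.946, 0.011], [0.946, -0.324, -0.017], [-0.012, 0.016, -1.0]]
wrist_force: [1.2, 0.2, 4.8]
grip_width: 0.296
```

```bash
python3 st.py
```

```text
t 9.25 grip [ 0.6234 -0.0503  0.2378] th 70.6 r 0.2224 hook n(bar -19.1) -17.8 draw 0.0399 F [1.2 0.2 4.8] Ftan 1.03 tau [0.01 0.02 0.04] jaw -18.9 z [ 0.011 -0.017 -1.   ]
```

Call:
move_arm:
  series:
    - {"wx": 0,"wy": 0.2,"wz": 0,"dx": -1,"dy": 0,"dz": 3,"claw": 1}
    - {"wx": 0,"wy": 0.2,"wz": 0,"dx": -1,"dy": 0,"dz": 3,"claw": 1}
    - {"wx": 0,"wy": 0.2,"wz": 0,"dx": -1,"dy": 0,"dz": 3,"claw": 1}
    - {"wx": 0,"wy": 0.2,"wz": 0,"dx": -1,"dy": 0,"dz": 3,"claw": 1}
    - {"wx": 0,"wy": 0.2,"wz": 0,"dx": -1,"dy": 0,"dz": 3,"claw": 1}
    - {"wx": 0,"wy": 0.2,"wz": 0,"dx": -1,"dy": 0,"dz": 3,"claw": 1}
    - {"wx": 0,"wy": 0.2,"wz": 0,"dx": -1,"dy": 0,"dz": 2,"claw": 1}
    - {"wx": 0,"wy": 0.2,"wz": 0,"dx": -1,"dy": 0,"dz": 1,"claw": 1}

```text
t: 10.05
eef_pos: [0.6207, -0.0499, 0.2468]
tool_rot: [[0.32, 0.947, -0.003], [0.947, -0.32, -0.017], [-0.017, 0.003, -1.0]]
wrist_force: [0.9, 1.1, 4.5]
grip_width: 0.293
```

```bash
python3 st.py
```

```text
t 10.05 grip [ 0.6208 -0.0495  0.2658] th 71.29 r 0.2222 hook n(bar -19.1) -20.5 draw 0.0119 F [0.9 1.1 4.5] Ftan 0.55 tau [ 0.01 -0.51  0.21] jaw -18.7 z [-0.003 -0.017 -1.   ]
```

Call:
move_arm:
  series:
    - {"wx": 0,"wy": 0,"wz": 0,"dx": 0,"dy": 0,"dz": 2,"claw": 1}
    - {"wx": 0,"wy": 0,"wz": 0,"dx": 0,"dy": 0,"dz": 2,"claw": 1}
    - {"wx": 0,"wy": 0,"wz": 0,"dx": 0,"dy": 0,"dz": 2,"claw": 1}
    - {"wx": 0,"wy": 0,"wz": 0,"dx": 0,"dy": 0,"dz": 1.5,"claw": 1}

```text
t: 10.45
eef_pos: [0.6207, -0.0499, 0.2545]
tool_rot: [[0.32, 0.947, -0.004], [0.947, -0.32, -0.018], [-0.018, 0.002, -1.0]]
wrist_force: [1.4, 0.5, 4.3]
grip_width: 0.298
```

```bash
python3 st.py
```

```text
t 10.45 grip [ 0.6208 -0.0495  0.2735] th 71.3 r 0.2222 hook n(bar -19.1) -20.5 draw 0.0042 F [1.4 0.5 4.3] Ftan 1.13 tau [ 0.04 -0.41  0.15] jaw -18.6 z [-0.004 -0.018 -1.   ]
```

Call:
move_arm:
  series:
    - {"wx": 0,"wy": 0,"wz": 0,"dx": 0,"dy": 0,"dz": 1.5,"claw": 1}
    - {"wx": 0,"wy": 0,"wz": 0,"dx": 0,"dy": 0,"dz": 1.5,"claw": 1}
    - {"wx": 0,"wy": 0,"wz": 0,"dx": 0,"dy": 0,"dz": 1,"claw": 1}

```text
t: 10.75
eef_pos: [0.6206, -0.0498, 0.2586]
tool_rot: [[0.32, 0.947, -0.004], [0.947, -0.32, -0.018], [-0.018, 0.002, -1.0]]
wrist_force: [0.5, 1.3, 1.4]
grip_width: 0.295
```

```bash
python3 st.py
```

```text
t 10.75 grip [ 0.6206 -0.0495  0.2776] th 71.33 r 0.2222 hook n(bar -19.1) -20.6 draw 0.0001 F [0.5 1.3 1.4] Ftan 0.08 tau [-0.   -0.52  0.13] jaw -18.6 z [-0.004 -0.018 -1.   ]
```

The hook is at home: draw 0.000 and the force is dropping as it meets the stop. One more gentle nudge, let the swing settle, and look.

Call:
move_arm:
  series:
    - {"wx": 0,"wy": 0,"wz": 0,"dx": 0,"dy": 0,"dz": 1,"claw": 1}
    - {"wx": 0,"wy": 0,"wz": 0,"dx": 0,"dy": 0,"dz": 0,"claw": 1}
    - {"wx": 0,"wy": 0,"wz": 0,"dx": 0,"dy": 0,"dz": 0,"claw": 1}
    - {"wx": 0,"wy": 0,"wz": 0,"dx": 0,"dy": 0,"dz": 0,"claw": 1}
    - {"wx": 0,"wy": 0,"wz": 0,"dx": 0,"dy": 0,"dz": 0,"claw": 1}
    - {"wx": 0,"wy": 0,"wz": 0,"dx": 0,"dy": 0,"dz": 0,"claw": 1}

```text
t: 11.35
eef_pos: [0.6202, -0.0497, 0.2586]
tool_rot: [[0.32, 0.948, -0.006], [0.947, -0.32, -0.018], [-0.019, -0.0, -1.0]]
wrist_force: [1.0, 0.1, 3.4]
grip_width: 0.292
```

```bash
python3 st.py; python3 - <<'E'
from h import *
grab('scene','s5.png')
im=cv2.imread('pics/s5.png')[160:310,260:410]
cv2.imwrite('pics/s5c.png',cv2.resize(im,None,fx=4,fy=4,interpolation=cv2.INTER_CUBIC))
E
```

```text
t 11.35 grip [ 0.6203 -0.0494  0.2776] th 71.42 r 0.2222 hook n(bar -19.1) -21.0 draw 0.0001 F [1.  0.1 3.4] Ftan 0.93 tau [-0.03 -0.47  0.18] jaw -18.6 z [-0.006 -0.018 -1.   ]
```

View pics/s5c.png

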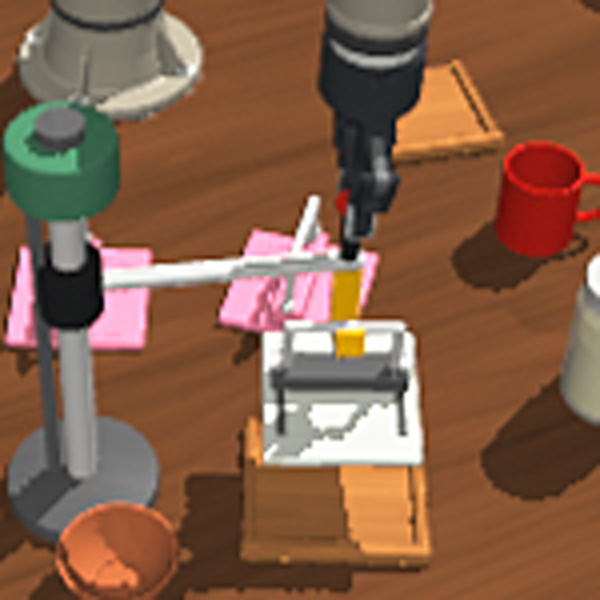

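The press hangs from the hook above the empty rest (crop ≈(345,395) against (335,510)). About 3 N is still on the wrist, so I relieve that before opening.

Call:
move_arm:
  series:
    - {"wx": 0,"wy": 0,"wz": 0,"dx": 0,"dy": 0,"dz": 2,"claw": 1}
    - {"wx": 0,"wy": 0,"wz": 0,"dx": 0,"dy": 0,"dz": 2,"claw": 1}

```text
t: 11.6
eef_pos: [0.6185, -0.0493, 0.2588]
tool_rot: [[0.32, 0.947, -0.013], [0.947, -0.32, -0.017], [-0.02, -0.007, -1.0]]
wrist_force: [2.0, -0.3, -7.8]
grip_width: 0.296
```

```bash
python3 st.py
```

```text
t 11.6 grip [ 0.6188 -0.0489  0.2778] th 71.83 r 0.2221 hook n(bar -19.1) -22.6 draw -0.0001 F [ 2.  -0.3 -7.8] Ftan 1.95 tau [-0.18 -0.85  0.35] jaw -18.6 z [-0.013 -0.017 -1.   ]
```

Firmly on the top stop. I relax and open.

Call:
move_arm:
  grip_force: 20
  series:
    - {"wx": 0,"wy": 0,"wz": 0,"dx": 0,"dy": 0,"dz": 0,"claw": 1}
    - {"wx": 0,"wy": 0,"wz": 0,"dx": 0,"dy": 0,"dz": 0,"claw": 1}
    - {"wx": 0,"wy": 0,"wz": 0,"dx": 0,"dy": 0,"dz": 0,"claw": 1}
    - {"wx": 0,"wy": 0,"wz": 0,"dx": 0,"dy": 0,"dz": 0,"claw": 0.2}
    - {"wx": 0,"wy": 0,"wz": 0,"dx": 0,"dy": 0,"dz": 0,"claw": 0}
    - {"wx": 0,"wy": 0,"wz": 0,"dx": 0,"dy": 0,"dz": 0,"claw": -0.5}
    - {"wx": 0,"wy": 0,"wz": 0,"dx": 0,"dy": 0,"dz": 0,"claw": -1}
    - {"wx": 0,"wy": 0,"wz": 0,"dx": 0,"dy": 0,"dz": 0,"claw": -1}

```text
t: 12.4
eef_pos: [0.616, -0.0501, 0.2587]
tool_rot: [[0.323, 0.946, -0.019], [0.946, -0.323, -0.017], [-0.022, -0.012, -1.0]]
wrist_force: [0.1, 0.4, 1.0]
grip_width: 0.974
```

Call:
move_arm:
  series:
    - {"wx": 0,"wy": 0,"wz": 0,"dx": 0,"dy": 0,"dz": 0,"claw": -1}
    - {"wx": 0,"wy": 0,"wz": 0,"dx": 0,"dy": 0,"dz": 0,"claw": -1}
    - {"wx": 0,"wy": 0,"wz": 0,"dx": 0,"dy": 0,"dz": 0,"claw": -1}
    - {"wx": 0,"wy": 0,"wz": 0,"dx": 0,"dy": 0,"dz": 0,"claw": -1}

```text
t: 12.8
eef_pos: [0.6158, -0.0502, 0.2588]
tool_rot: [[0.323, 0.946, -0.019], [0.946, -0.323, -0.017], [-0.022, -0.012, -1.0]]
wrist_force: [0.0, -0.7, -0.9]
grip_width: 0.998
```

```bash
python3 st.py; python3 - <<'E'
from h import *
grab('wrist','w6.png');im=cv2.imread('pics/w6.png');h=cv2.cvtColor(im,cv2.COLOR_BGR2HSV)
m=((h[...,0]<6)|(h[...,0]>174))&(h[...,1]>180)&(h[...,2]>90);m[:200]=0
y,x=np.nonzero(m);print(x.mean(),y.mean(),len(x),C('w6').at(x.mean(),y.mean(),.311))
E
```

```text
t 12.8 grip [ 0.6161 -0.0499  0.2778] th 72.41 r 0.2204 hook n(bar -19.1) -24.5 draw -0.0001 F [ 0.  -0.7 -0.9] Ftan 0.25 tau [ 0.01  0.02 -0.  ] jaw -18.9 z [-0.019 -0.017 -1.   ]
320.10843373493975 282.18760757314976 2324 [ 0.61978131 -0.04740726  0.311     ]
```

Free and open, with the cap centred between the fingers. I go straight up.

Call:
move_arm:
  series:
    - {"wx": 0,"wy": 0,"wz": 0,"dx": 0,"dy": 0,"dz": 12,"claw": -1}
    - {"wx": 0,"wy": 0,"wz": 0,"dx": 0,"dy": 0,"dz": 20,"claw": -1}
    - {"wx": 0,"wy": 0,"wz": 0,"dx": 0,"dy": 0,"dz": 25,"claw": -1}
    - {"wx": 0,"wy": 0,"wz": 0,"dx": 0,"dy": 0,"dz": 30,"claw": -1}
    - {"wx": 0,"wy": 0,"wz": 0,"dx": 0,"dy": 0,"dz": 30,"claw": -1}
    - {"wx": 0,"wy": 0,"wz": 0,"dx": -25,"dy": 25,"dz": 10,"claw": -1}
    - {"wx": 0,"wy": 0,"wz": 0,"dx": -30,"dy": 30,"dz": 0,"claw": -1}
    - {"wx": 0,"wy": 0,"wz": 0,"dx": 0,"dy": 0,"dz": 0,"claw": -1}

```text
t: 13.65
eef_pos: [0.559, 0.0042, 0.3944]
tool_rot: [[0.327, 0.945, -0.017], [0.945, -0.327, -0.02], [-0.024, -0.01, -1.0]]
wrist_force: [-0.2, 1.3, -0.3]
grip_width: 1.002
```

Call:
move_arm:
  series:
    - {"wx": 0,"wy": 0,"wz": 0,"dx": 0,"dy": 0,"dz": 0,"claw": -1}
    - {"wx": 0,"wy": 0,"wz": 0,"dx": 0,"dy": 0,"dz": 0,"claw": -1}
    - {"wx": 0,"wy": 0,"wz": 0,"dx": 0,"dy": 0,"dz": 0,"claw": -1}
    - {"wx": 0,"wy": 0,"wz": 0,"dx": 0,"dy": 0,"dz": 0,"claw": -1}
    - {"wx": 0,"wy": 0,"wz": 0,"dx": 0,"dy": 0,"dz": 0,"claw": -1}
    - {"wx": 0,"wy": 0,"wz": 0,"dx": 0,"dy": 0,"dz": 0,"claw": -1}

```text
t: 14.25
eef_pos: [0.5603, 0.001, 0.3962]
tool_rot: [[0.331, 0.944, -0.014], [0.943, -0.331, -0.023], [-0.026, -0.006, -1.0]]
wrist_force: [-0.7, -0.2, -0.1]
grip_width: 1.001
```

```bash
python3 - <<'E'
from h import *
grab('scene','s7.png');im=cv2.imread('pics/s7.png')[150:320,240:430]
cv2.imwrite('pics/s7c.png',cv2.resize(im,None,fx=3.5,fy=3.5,interpolation=cv2.INTER_CUBIC))
s=manip.observe();print(s['t'],s['wrist_force'],s['eef_pos'])
E
```

```text
14.3 [ 0.59328466 -0.68390295  0.29163938] [0.56024563 0.00099087 0.39620725]
```

View pics/s7c.png

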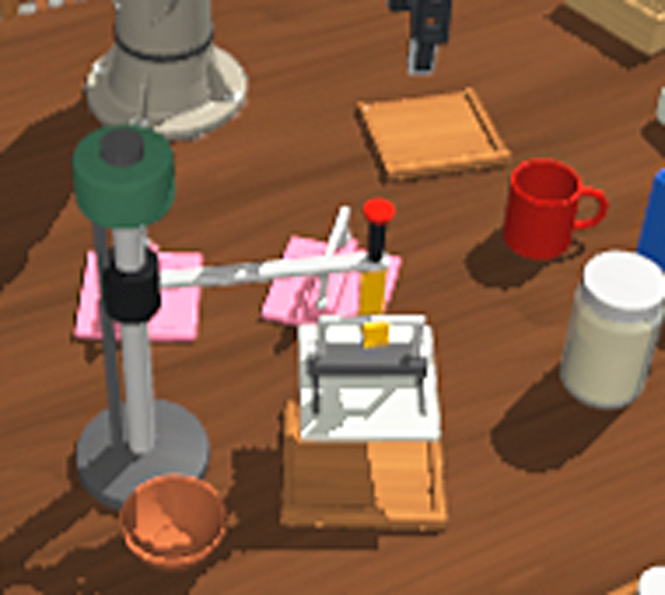

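The press hangs free on the hook at home, above its rest (crop ≈(370,380)). The robot is clear, and the other things are where they were.

```bash
python3 -c "
from station import manip
print(manip.sign_off())"
```

```text
the job is handed in; nothing more can be done
None
```

The press is hanging from the hook, with the lift at its home and the knob released. I handed the job in at about 14 s of the 67 s allowed; no verdict is reported.

- **Finding the bow:** Three camera views agreed to a few millimetres. They put the bar about 17 mm off the plate's middle, on the side the hook comes from.
- **Catching it:** I drew the hook down about 0.12 m and swung it in until the shank just touched the bar. That touch read 6 N at the wrist, roughly 2 N of it swivel friction, and I backed off at once. Easing up, the hook met the bar at a draw of 0.093 m, as the task text gives.
- **Lifting it:** The wrist load then fell by about 7.8 N, which is the press's weight. I rode the spring up about 5 mm per row or slower until it was against the top stop.
- **Last checks:** The draw read 0.000 m, and a slight upward pull of about 8 N met the stop. The last picture shows the press free above the empty rest, the gripper clear, and the neighbouring things in view unmoved.
- **Off plan:** The arm gave way under the spring load and needed a downward bias. The opening read 0.30 on the 16 mm stem where I expected about 0.19, but the grip did not slip. The 6 N touch is slightly above the 5 N tipping figure. No tipping showed in the later pictures, though I took none at that moment.

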